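Snap the cover onto the sensor junction box

TASK

Put the loose blue cover back on the open grey junction box and push it straight down between the two orange snap hooks until both hooks have clicked over its ends and it sits flush on the rim. Let go of it, and leave the other things on the table where they are.

Things in the scene. Friction and masses are not known exactly. Their poses are not given: they have to be found in the camera images.
- sensor_box: Open grey junction box, fixed to the table. Origin: centre of its underside on the table; x along its long side, y along its short side, z up. Foot 136 x 64 x 8 mm; walls outside 100 (x) x 64 (y), 5 thick, rim at z = 40. Two black cable plugs stick out 9 mm from the +y wall at z = 22. An orange snap hook stands at each x end. The cover fits either way round (half a turn).
- box_rim (a point): Centre of the box's opening, at rim height, 40 mm above the table. Opening 90 (x) x 54 (y) mm, free to 20 mm below the rim.
- cover: Loose blue cover, about 120 g, right way up on 4 lugs. Origin: centre between the lug tips (on the table at the start); x along its long side, y short, z up. Lugs 20 mm long, 8 thick, round tips, at x +-39, y +-21: 2 mm play in the opening. Plate 100 (x) x 64 (y), z = 20 to 28 (trim to 30 by the rib). Home on the rim, its origin is 20 mm above the box's and the plate's top at 48.
- cover_grip (a point): Centre of the top of the cover's grip rib, z = 58 mm of the cover. The rib is 46 (x) x 14 (y) mm and 30 high, z = 28 to 58; pinch it across y, or push on its top.
- catch_a (a point): Inner tip of the catch of the hook at the box's +x end: x = 47, y = 0, z = 49.5 mm in the box (underside of the catch). Hook 20 mm wide in y, inner face of its arm at x = 51.5, top at z = 62; above the catch a steep ramp leads in, from x = 47 (z 51.5) to 53 (z 62). Over a cover that is home the catch laps its end by 3 mm, 1.5 mm above it.
- catch_b (a point): The same on the hook at the box's -x end: x = -47, z = 49.5 mm in the box.
- hook_a (a joint): Spring hook of slippery plastic at the box's +x end: outward tilt in rad, 0 upright at rest, 0.07 to 0.1 while the cover's edge passes its catch; springs back by itself. The push needed rises to about 10 to 16 N (both hooks) 11 mm above home, is small from there, and 2 mm above home the hooks snap in and lock the cover.
- hook_b (a joint): Spring hook at the box's -x end, same meaning and stiffness; outward is positive.
- bottle_near: Bystander: labelled cream bottle with black cap, 50 x 87 x 202, origin centre of its underside.
- bottle_front: Bystander: plain cream bottle with black cap, 50 x 87 x 202, origin centre of its underside.
- brush: Bystander: flat brush with wooden handle, 38 x 148 x 10, lying, origin centre of its underside.
- cap_loose: Bystander: black bottle cap, 37 wide, 33 high, origin centre of its underside.
- screwdriver: Bystander: green-handled screwdriver, 28 x 197 x 26, lying, origin centre of its underside.
- label_roll: Bystander: roll of labels standing on end, 68 across, 60 high, origin centre of its underside.
There are look-alikes about, which are no part of the job. Leave any brown or purple look-alike of the cover alone.

How it is judged:
At the end, for the whole second after the job is handed in: The cover lies flush on the box: in the box's frame its origin is within 5 mm along x and 6 mm along y of the box's axis and 17 to 22.8 mm above the underside (20 is home), it is level within 0.04 rad, both hooks have sprung back to under 0.035 rad over its ends, and it is let go and at rest (x of cover in the frame of sensor_box between -0.005 and 0.005 m and y of cover in the frame of sensor_box between -0.006 and 0.006 m and z of cover in the frame of sensor_box between 0.017 and 0.0228 m and angle between cover's own z axis and vertical below 0.04 rad and value of joint each of hook_a, hook_b below 0.035 rad and linear speed of cover below 0.01 m/s and angular speed of cover below 0.1 rad/s); the robot touches nothing.
It fails at once if one of the bystanders is moved by more than 30 mm (distance of any of bottle_near, bottle_front, brush, cap_loose, screwdriver, label_roll from where it was at the start of the episode above 0.03 m).
It also fails if it takes over 40 s, if anything falls off the work surface, if the arm or the gripper's body presses on something with over 40 N, if the wrist force passes 120 N, or if a joint passes its speed limit or range.

ROBOT

A 6-joint arm with a two-finger parallel gripper is mounted at the origin on a cart in front of the work surface, level with it; the furniture and walls round the work are solid. World frame = base frame: x ahead of the robot, y to its left, z up, the work surface at z = 0. Lengths are in m, angles in rad, forces in N, time in s.
With the tool pointing down it reaches from about 0.375 to 0.825 m from the base axis. Payload 5.5 kg.
Tool frame: the origin (TCP) lies on the centre line of the jaws, within the pads' length; the fingertips stand env.tcp_to_tips ahead of it and the grasp point (between the pads) lies 5 mm behind it (env.tcp_to_tips is the distance from the TCP to the fingertips, in m); z points along the fingers, x is the direction in which the jaws open and shut, and the axes are right-handed (so a half turn about z gives the same grasp; the last joint's range is limited). The gripper opens to 85 mm and grips with 20 to 120 N. Pads are 22 mm wide; open, the fingers measure 114 mm over their backs; the gripper's body (76 mm by 85 mm) begins 54 mm behind the grasp point. The pads swing forward as they close: fully open they stand 13 mm farther back than shut.
Start: joints at [-1.307, 0.314, -0.047, 1.21, 0, 1.571], TCP at [0.156, -0.579, 0.245] pointing down, gripper open.
Joint ranges: [-2.67, 2.67], [-0.69, 1.73], [-1.03, 1.25], [-2.08, 2.16], [-1.42, 1.45], [-3.14, 3.14]. Speed limits (rad/s): [2.39, 2.39, 3.01, 3.14, 3.14, 3.14].

INTERFACE

Orientations are given as a 3x3 rotation matrix whose columns are the frame's x, y, z axes.
In Python, from rig import env gives the robot as it stands.
- The arm moves only by the tool step_arm, never from a script. Its argument "increments" is a list of rows, each an object of numbers: "claw": the opening in per cent of the stroke, from 0 (shut) to 100 (fully open); "x", "y", "z": the shift along the world's x, y, z in mm; "wx", "wy", "wz": the turn, a rotation vector about the world's x, y, z in rad. A call has 1 to 10 rows; each row shifts and turns the commanded pose from where the row before left it; what a row does not reach is not made up. A row lasts 1/12 s, in which the tool goes at most 41.7 mm and 7.16 degrees, less where a joint would pass 70% of its speed; a pose out of reach is approached as far as the arm can. A call is refused whole if a number of a shift passes 41.7 or a number of a turn 0.125, either way. A call with a gripper value outside its range is refused whole. The fingers move at their own pace and stop on an object; the grip force is fixed at half the most. Time passes only in rows, so rows that do not move let the fingers close. It gives the time, the measured TCP pose, the force and the opening at its end, in the units of the state.
- env.get_state(): the state, without advancing time (a new reading comes with each control period).
- env.read_camera(name): name is "side" or "top"; returns a dict with "frame" (384x512x3 uint8, red, green, blue), "depth" (384x512 float32, m along the optical axis (not along the pixel's ray), 0 where there is no reading), "fx", "fy", "cx", "cy" (pixels), "k1" (the pictures are not rectified: a ray, as slopes to the right and down, at radius r is drawn at 1 + k1 r^2 times it, then the intrinsics apply), "rvec" (rotation vector, rad) and "tvec" (3), from world to camera coordinates, as OpenCV has them. Camera axes: x right, y down, z forward; pixel columns grow to the right and rows downward; lengths in m; the calibration is good to about 2 mm. A picture is of the moment at which its call begins.
- env.finish_job(): hands the job in, once; it reports no verdict.
The state is a dict: "clock": time; "joints": joint angles; "qd": joint speeds; "joint_torque": joint torques, N m; "tcp_pos": TCP position; "orientation": TCP orientation; "contact_force": force on the tool from outside, world axes, zero at the start; "wrist_torque": the same for the moment, N m; "gripper_width": opening from 0.0 (shut) to 1.0 (fully open).
Only numpy, scipy, OpenCV 4.12 (cv2) and the standard library are available. Lean on these libraries where they do the work, as an engineer would, in place of code of your own. Each camera call takes 0.05 s, during which the arm holds its last target.

## Working session

There is one attempt and no reset: what is moved stays moved. The work goes in short steps, Python scripts to look and compute and a tool call to move; the robot and the scene stay as the last step left them, time stands still between calls to the robot, and variables do not carry over. Pictures are saved under pics/ and viewed, and the job is handed in when it is done.

Besides the shell and the picture viewer there is one more tool, called after "Emit:" as name([rows], argument=value, ...), one row to a line, values as JSON. step_arm: Moves the arm, as the interface text tells. Its arguments: {"type":"object","properties":{"increments":{"type":"array","items":{"type":"object","properties":{"claw":{"type":"number"},"x":{"type":"number"},"y":{"type":"number"},"z":{"type":"number"},"wx":{"type":"number"},"wy":{"type":"number"},"wz":{"type":"number"}}}}},"required":["increments"]}

```bash
mkdir -p pics; cat > h.py <<'E'
from rig import env
import numpy as np, cv2
def cam(n,save=None):
    c=env.read_camera(n)
    if save: cv2.imwrite('pics/'+save+'.png',c['frame'][:,:,::-1])
    return c
def rays(c,uv):
    uv=np.atleast_2d(uv).astype(float)
    K=np.array([[c['fx'],0,c['cx']],[0,c['fy'],c['cy']],[0,0,1.]])
    n=cv2.undistortPoints(uv.reshape(-1,1,2),K,np.array([c['k1'],0,0,0.])).reshape(-1,2)
    R=cv2.Rodrigues(np.array(c['rvec'],float))[0]; t=np.array(c['tvec'],float).reshape(3)
    return -R.T@t, np.c_[n,np.ones(len(n))]@R, n
def plane(c,uv,z):
    o,d,_=rays(c,uv); return o+d*((z-o[2])/d[:,2])[:,None]
def pts(c,uv):
    uv=np.atleast_2d(uv).astype(int); o,d,_=rays(c,uv)
    return o+d*c['depth'][uv[:,1],uv[:,0]][:,None]
E
python3 - <<'E'
from h import *
for n in('top','side'):
    c=cam(n,n+'0'); print(n,rays(c,[[256,192]])[:2],c['fx'],c['k1'])
s=env.get_state();print(s['clock'],s['tcp_pos'],s['orientation'],s['contact_force'],s['gripper_width'],env.tcp_to_tips)
E
```

```text
top (array([ 0.44210726, -0.00497706,  1.18211865]), array([[ 0.16064799, -0.01884627, -0.9868641 ]])) 370.2552307041166 -0.09951987347213487
side (array([0.15255949, 1.10769323, 0.59163036]), array([[ 0.34628216, -0.85034962, -0.39625895]])) 464.45009419915 -0.17802781319969976
0.1 [ 0.15632792 -0.57876015  0.24450632] [[ 2.60764139e-01 -9.65402461e-01 -3.89375418e-04]
 [-9.65401281e-01 -2.60764429e-01  1.50939669e-03]
 [-1.55871054e-03 -1.76930018e-05 -9.99998785e-01]] [-0.31623504 -0.02418807 -1.37502361] 1.0042393725757337 0.014
```

View pics/top0.png

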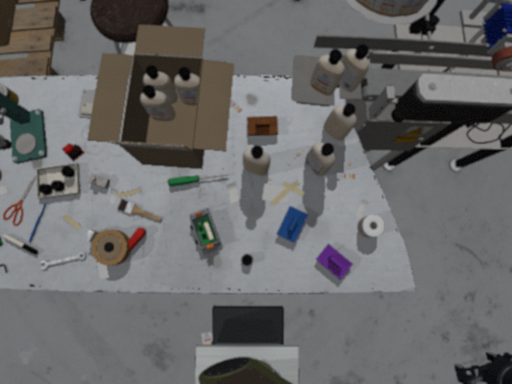

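View pics/side0.png

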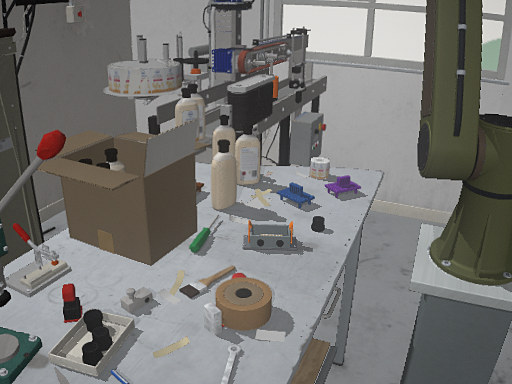

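The top view shows the blue cover at about (292,225), the grey box with orange hooks at (205,230) and the purple look-alike at (334,262). Two bottles stand beyond the cover. Next I zoom in and measure.

```bash
python3 - <<'E'
from h import *
c=cam('top'); s=cam('side')
f=c['frame'];hsv=cv2.cvtColor(f,cv2.COLOR_RGB2HSV)
cv2.imwrite('pics/z1.png',cv2.resize(f[195:275,170:330,::-1],None,fx=5,fy=5,interpolation=cv2.INTER_CUBIC))
fs=s['frame'];cv2.imwrite('pics/z2.png',cv2.resize(fs[170:260,230:370,::-1],None,fx=5,fy=5,interpolation=cv2.INTER_CUBIC))
v=np.argwhere((hsv[...,0]>100)&(hsv[...,0]<125)&(hsv[...,1]>130))[:,::-1]
v=v[(abs(v[:,0]-292)<25)&(abs(v[:,1]-225)<25)]
P=pts(c,v); ok=P[:,2]<.2
P=P[ok];print(len(P),'z hist',np.histogram(P[:,2],bins=np.arange(0,.075,.005)))
for lo,hi in((.02,.035),(.05,.065)):
    Q=P[(P[:,2]>lo)&(P[:,2]<hi)]; print(lo,len(Q),cv2.minAreaRect((Q[:,:2]*1000).astype(np.float32)),Q.mean(0),np.median(Q[:,2]))
# orange hooks
v=np.argwhere((hsv[...,0]>5)&(hsv[...,0]<20)&(hsv[...,1]>150)&(hsv[...,2]>100))[:,::-1]
v=v[(abs(v[:,0]-205)<25)&(abs(v[:,1]-230)<30)]
P=pts(c,v)
for p,q in zip(v,P):print(p,q.round(4),end=';')
print()
# box grey/any raised points
g=np.stack(np.meshgrid(np.arange(180,232),np.arange(200,262)),-1).reshape(-1,2)
P=pts(c,g)
for lo,hi in((.033,.047),(.004,.012),(.05,.07)):
    Q=P[(P[:,2]>lo)&(P[:,2]<hi)]; print(lo,len(Q),cv2.minAreaRect((Q[:,:2]*1000).astype(np.float32)))
E
```

```text
567 z hist (array([  0,   0,   0,   0,  29, 363,  98,   2,   0,   4,  16,  52,   3,
         0]), array([0.   , 0.005, 0.01 , 0.015, 0.02 , 0.025, 0.03 , 0.035, 0.04 ,
       0.045, 0.05 , 0.055, 0.06 , 0.065, 0.07 ]))
0.02 490 ((529.3794555664062, -140.16268920898438), (58.825225830078125, 95.53831481933594), 64.66831970214844) [ 0.52891113 -0.13998674  0.02820605] 0.028197093366787995
0.05 71 ((529.9166870117188, -138.32513427734375), (13.567044258117676, 46.40932083129883), 63.59436798095703) [ 0.53023402 -0.13868556  0.05657891] 0.056544121636412426
[198 213] [0.5585 0.1492 0.0627];[199 213] [0.5589 0.1467 0.0591];[200 213] [0.5592 0.144  0.0561];[196 214] [0.5557 0.1557 0.0594];[197 214] [0.556  0.153  0.0567];[198 214] [0.5558 0.1496 0.0591];[196 215] [0.5527 0.1556 0.0593];[209 244] [0.4666 0.1197 0.0067];[210 244] [0.4659 0.1131 0.0401];[211 244] [0.4656 0.1087 0.0542];[212 244] [0.4658 0.1062 0.0484];[208 245] [0.4628 0.1194 0.0383];[209 245] [0.4627 0.1152 0.0485];[210 245] [0.4626 0.1117 0.0533];[211 245] [0.4626 0.1086 0.0542];[212 245] [0.4626 0.1054 0.0563];[213 245] [0.4626 0.1025 0.055 ];[207 246] [0.4596 0.1208 0.0522];[208 246] [ 0.4421 -0.005   1.1821];[209 246] [0.4595 0.1141 0.0585];[210 246] [0.4595 0.1111 0.0589];[211 246] [0.4595 0.108  0.0599];[212 246] [0.4595 0.1048 0.0618];[213 246] [0.4596 0.1021 0.0581];[207 247] [0.4565 0.12   0.0587];[208 247] [0.4564 0.1166 0.0626];[209 247] [0.4565 0.1136 0.0624];[210 247] [0.4565 0.111  0.0592];[211 247] [0.4567 0.1094 0.0455];
0.033 172 ((506.85992431640625, 130.00196838378906), (108.875244140625, 64.63311004638672), 20.869903564453125)
0.004 483 ((507.0410461425781, 131.6433563232422), (189.36801147460938, 163.4874267578125), 1.6045303344726562)
0.05 39 ((507.9263000488281, 130.70254516601562), (110.85992431640625, 19.342382431030273), 21.483348846435547)
```

View pics/z1.png

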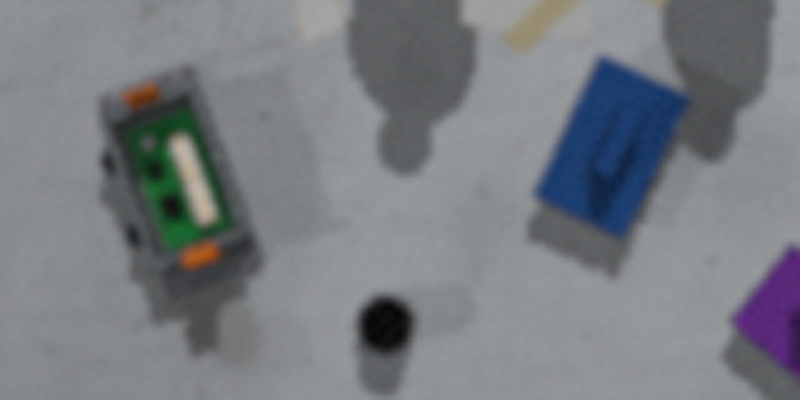

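View pics/z2.png

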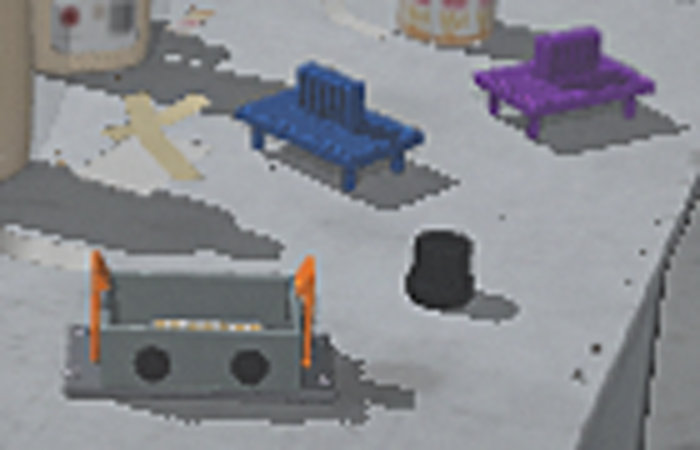

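```bash
cat > meas.py <<'E'
from h import *
def rect(c,mask,z):
    cs,_=cv2.findContours(mask.astype(np.uint8),cv2.RETR_EXTERNAL,cv2.CHAIN_APPROX_NONE)
    k=max(cs,key=cv2.contourArea).reshape(-1,2)
    P=plane(c,k,z)[:,:2]*1000
    return cv2.minAreaRect(P.astype(np.float32))
E
python3 - <<'E'
from meas import *
c=cam('top'); s=cam('side')
for n,k in(('top',c),('side',s)):
    f=k['frame'];hsv=cv2.cvtColor(f,cv2.COLOR_RGB2HSV)
    m=(hsv[...,0]>100)&(hsv[...,0]<125)&(hsv[...,1]>130)
    if n=='top': m[:,:270]=0;m[:,315:]=0;m[:205]=0;m[245:]=0; print('plate',rect(k,m,.028))
    v=np.argwhere(m)[:,::-1]; P=pts(k,v); b=(P[:,0]>.45)&(P[:,0]<.62)&(P[:,1]<-.06)&(P[:,1]>-.22)
    P=P[b]
    for lo,hi in((.022,.034),(.045,.065)):
        Q=P[(P[:,2]>lo)&(P[:,2]<hi)]; print(n,lo,len(Q),cv2.minAreaRect((Q[:,:2]*1000).astype(np.float32)))
    Q=P[P[:,2]>.04]; print('zmax',np.percentile(Q[:,2],[50,90,98]))
    m=(hsv[...,0]>3)&(hsv[...,0]<20)&(hsv[...,1]>150)&(hsv[...,2]>100)
    v=np.argwhere(m)[:,::-1]; P=pts(k,v); b=(P[:,0]>.4)&(P[:,0]<.6)&(P[:,1]<.2)&(P[:,1]>.06)&(P[:,2]>.04)
    P=P[b]; print('hooks',len(P),cv2.minAreaRect((P[:,:2]*1000).astype(np.float32)),P[:,2].max())
    for q in (P[P[:,0]>.51],P[P[:,0]<.51]): print(q.mean(0),q.min(0),q.max(0))
# tall things
g=np.stack(np.meshgrid(np.arange(0,512),np.arange(60,300)),-1).reshape(-1,2)
P=pts(c,g);P=P[(P[:,2]>.1)&(P[:,2]<.4)&(P[:,0]<.9)&(abs(P[:,1])<.4)]
H,_,_=np.histogram2d(P[:,0],P[:,1],bins=[np.arange(.3,.92,.04),np.arange(-.4,.41,.04)]);print(H.astype(int))
E
```

```text
plate ((529.445068359375, -140.21337890625), (58.720802307128906, 95.39338684082031), 64.8173599243164)
top 0.022 488 ((529.6011962890625, -140.3134002685547), (58.77235412597656, 96.28724670410156), 64.44239044189453)
top 0.045 75 ((530.2626342773438, -138.32835388183594), (13.506993293762207, 46.08226013183594), 62.99625015258789)
zmax [0.05685379 0.05967345 0.06148646]
hooks 26 ((506.76995849609375, 131.47120666503906), (109.72703552246094, 18.879398345947266), 23.149200439453125) 0.06291412365844917
[0.55657576 0.1500987  0.05879803] [0.55300599 0.14340945 0.05585887] [0.55871318 0.15611599 0.06088476]
[0.46040577 0.11072532 0.05597115] [0.45648295 0.10221339 0.04836193] [0.46572253 0.12079539 0.06291412]
side 0.022 181 ((528.5534057617188, -130.37222290039062), (63.52981185913086, 99.30692291259766), 62.622676849365234)
side 0.045 29 ((531.6903686523438, -134.44195556640625), (13.392622947692871, 46.8626823425293), 71.19593048095703)
zmax [0.05892604 0.0614924  0.06190281]
hooks 49 ((506.9365234375, 138.18218994140625), (109.6228256225586, 22.387462615966797), 20.339048385620117
[... 806 characters left out ...]
   0   0
    0   0]
 [  0   0   0   0   0   0   0   0   0   0   0   0   0   0   0   0   0   0
    0   0]
 [  0   0   0   0   0   0   0   0   0   0   0   0   0   0   0   0   0   0
    0   0]
 [  0   0   0  15  86   0   0   0  59 107   0   0   0  12  25   5   0   0
    0   0]
 [  0   0   0  25 273  83   0   0  63 197  79  97 151 207 194 211 214 207
  161  37]
 [  0   0   0   0  35  33   0   0   0   3   0 137 210 145   0   0   0   0
  232 203]
 [  0   0  92   0   0   0   0   0   0   0   0 147 208 129   0   0   0   0
  296 206]
 [  0   2 192 229   0   0   0   0   0   0   0 157 200 109   0   0   0   0
  299 204]
 [109   0   5  38   0   0   0   0   0   0   0 161 195  93   0   2 319 225
  314 186]]
```

Emit:
step_arm([
  {"x": 20,"y": 30,"wz": 0.1},
  {"x": 20,"y": 30,"wz": 0.1},
])

```text
$.increments[0]: bad value
```

```bash
python3 -c "
from h import *
s=env.get_state();print(s['joints'],s['clock'])"
```

```text
[-1.30700491e+00  3.13776150e-01 -4.74164053e-02  1.21019821e+00
  9.10865180e-06  1.57078787e+00] 0.3
```

```bash
python3 - <<'E'
from meas import *
c=cam('top'); s=cam('side')
for k,r in((c,(slice(262,285),slice(270,310))),(s,(slice(255,275),slice(330,350)))):
    g=np.stack(np.meshgrid(np.arange(r[1].start,r[1].stop),np.arange(r[0].start,r[0].stop)),-1).reshape(-1,2)
    P=pts(k,g); print('table z',np.median(P[:,2]),P.mean(0))
o1,d1,_=rays(c,[[1,1]])
def px(k,X):
    K=np.array([[k['fx'],0,k['cx']],[0,k['fy'],k['cy']],[0,0,1.]])
    return cv2.projectPoints(np.array(X,float).reshape(-1,1,3),np.array(k['rvec']),np.array(k['tvec']),K,np.array([k['k1'],0,0,0.]))[0].reshape(-1,2)
def model(cx,cy,th,L,z):
    a=np.array([np.cos(th),np.sin(th)]);b=np.array([-a[1],a[0]])
    return [[*(np.array([cx,cy])+i*L[0]/2*a+j*L[1]/2*b),z] for i,j in((1,1),(-1,1),(-1,-1),(1,-1))]
ims={}
for n,k in(('t',c),('s',s)):
    f=cv2.resize(k['frame'],None,fx=6,fy=6,interpolation=cv2.INTER_CUBIC)[:,:,::-1].copy()
    for M,col in((model(.5295,-.1402,np.deg2rad(-25.3),(.1,.064),.028),(0,255,255)),(model(.5295,-.1402,np.deg2rad(-25.3),(.046,.014),.058),(255,255,255)),(model(.507,.1305,np.deg2rad(21),(.1,.064),.04),(0,255,255)),(model(.507,.1305,np.deg2rad(21),(.136,.064),.008),(255,0,255))):
        p=((px(k,M)+.5)*6-.5); cv2.polylines(f,[p.round().astype(int)],True,col,1)
    ims[n]=f
cv2.imwrite('pics/o1.png',ims['t'][1200:1530,1050:1850]); cv2.imwrite('pics/o2.png',ims['s'][1050:1530,1380:2180])
E
```

```text
table z -0.0007041661543761846 [ 0.37722119 -0.13374274  0.00438694]
table z 0.0011266845475498277 [ 0.34680995 -0.0130198  -0.10634473]
```

View pics/o1.png

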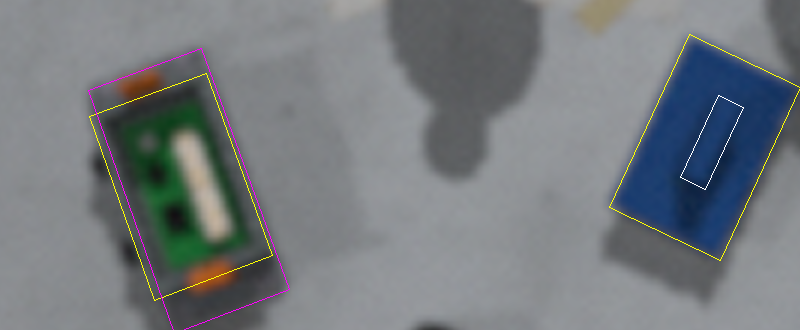

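View pics/o2.png

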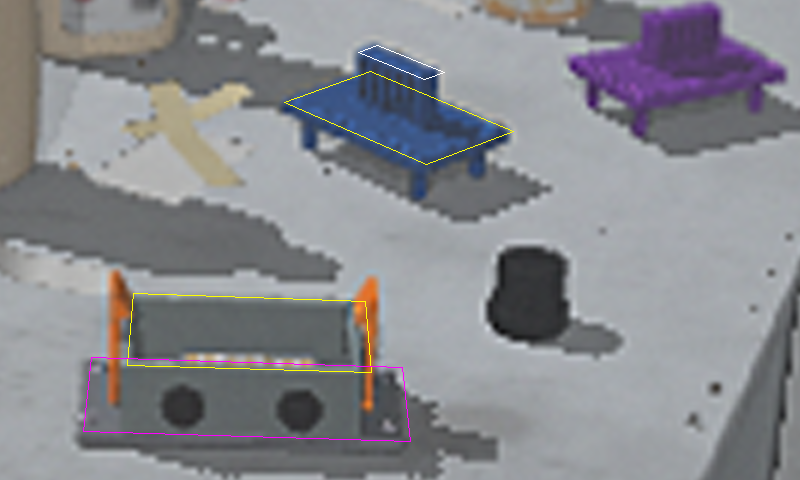

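Emit:
step_arm([
  {"x": 20,"y": 30,"z": 0,"wx": 0,"wy": 0,"wz": 0.1,"claw": 100},
  {"x": 20,"y": 30,"z": 0,"wx": 0,"wy": 0,"wz": 0.1,"claw": 100},
])

```text
clock: 0.57
tcp_pos: [0.1961, -0.5195, 0.2448]
orientation: [[0.449, -0.894, -0.0], [-0.894, -0.449, 0.0], [-0.0, -0.0, -1.0]]
contact_force: [0.9, -0.3, -0.3]
gripper_width: 1.002
```

```bash
python3 -c "
from h import *
s=env.get_state();print(s['joints'],s['clock'])"
```

```text
[-1.20982232e+00  2.29565028e-01 -1.59065915e-01  1.18228828e+00
  8.00946132e-06  1.46624260e+00] 0.5667
```

The overlay agrees with both views to about 2–3 mm. Next I move above the cover and turn the tool by +2.232 rad.

Emit:
step_arm([
  {"x": 18.5,"y": 21,"z": 0,"wx": 0,"wy": 0,"wz": 0.124,"claw": 100},
  {"x": 18.5,"y": 21,"z": 0,"wx": 0,"wy": 0,"wz": 0.124,"claw": 100},
  {"x": 18.5,"y": 21,"z": 0,"wx": 0,"wy": 0,"wz": 0.124,"claw": 100},
  {"x": 18.5,"y": 21,"z": 0,"wx": 0,"wy": 0,"wz": 0.124,"claw": 100},
  {"x": 18.5,"y": 21,"z": 0,"wx": 0,"wy": 0,"wz": 0.124,"claw": 100},
  {"x": 18.5,"y": 21,"z": 0,"wx": 0,"wy": 0,"wz": 0.124,"claw": 100},
  {"x": 18.5,"y": 21,"z": 0,"wx": 0,"wy": 0,"wz": 0.124,"claw": 100},
  {"x": 18.5,"y": 21,"z": 0,"wx": 0,"wy": 0,"wz": 0.124,"claw": 100},
  {"x": 18.5,"y": 21,"z": 0,"wx": 0,"wy": 0,"wz": 0.124,"claw": 100},
])

```text
clock: 1.32
tcp_pos: [0.3637, -0.3291, 0.2455]
orientation: [[1.0, 0.015, 0.0], [0.015, -1.0, -0.0], [0.0, 0.0, -1.0]]
contact_force: [0.5, -1.0, -0.5]
gripper_width: 1.001
```

Emit:
step_arm([
  {"x": 18.5,"y": 21,"z": 0,"wx": 0,"wy": 0,"wz": 0.124,"claw": 100},
  {"x": 18.5,"y": 21,"z": 0,"wx": 0,"wy": 0,"wz": 0.124,"claw": 100},
  {"x": 18.5,"y": 21,"z": 0,"wx": 0,"wy": 0,"wz": 0.124,"claw": 100},
  {"x": 18.5,"y": 21,"z": -10,"wx": 0,"wy": 0,"wz": 0.124,"claw": 100},
  {"x": 18.5,"y": 21,"z": -20,"wx": 0,"wy": 0,"wz": 0.124,"claw": 100},
  {"x": 18.5,"y": 21,"z": -20,"wx": 0,"wy": 0,"wz": 0.124,"claw": 100},
  {"x": 18.5,"y": 21,"z": -20,"wx": 0,"wy": 0,"wz": 0.124,"claw": 100},
  {"x": 18.5,"y": 21,"z": -20,"wx": 0,"wy": 0,"wz": 0.124,"claw": 100},
  {"x": 18.5,"y": 21,"z": -20,"wx": 0,"wy": 0,"wz": 0.124,"claw": 100},
  {"x": 0,"y": 0,"z": 0,"wx": 0,"wy": 0,"wz": 0,"claw": 100},
])

```text
clock: 2.15
tcp_pos: [0.53, -0.1374, 0.1316]
orientation: [[0.423, 0.906, -0.003], [0.906, -0.423, 0.003], [0.001, -0.004, -1.0]]
contact_force: [-1.1, 0.2, 0.2]
gripper_width: 1.001
```

```bash
python3 - <<'E'
from h import *
s=env.get_state();print(s['joints'],s['clock'],s['tcp_pos'],np.rad2deg(np.arctan2(s['orientation'][1][0],s['orientation'][0][0])))
c=cam('top');k=cam('side')
cv2.imwrite('pics/a1.png',cv2.resize(c['frame'][180:270,230:350,::-1],None,fx=5,fy=5,interpolation=cv2.INTER_CUBIC))
cv2.imwrite('pics/a2.png',cv2.resize(k['frame'][120:240,230:370,::-1],None,fx=5,fy=5,interpolation=cv2.INTER_CUBIC))
E
```

```text
[-0.25477493  0.29179738 -0.34631605  0.93648993  0.00194927  0.18222813] 2.15 [ 0.53004134 -0.13740268  0.13158731] 64.96121270141145
```

View pics/a1.png

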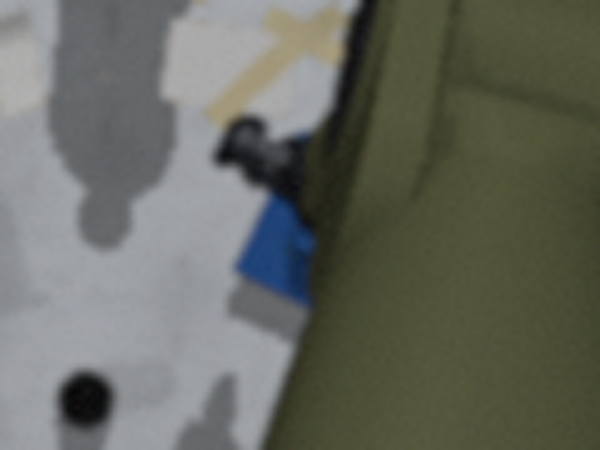

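View pics/a2.png

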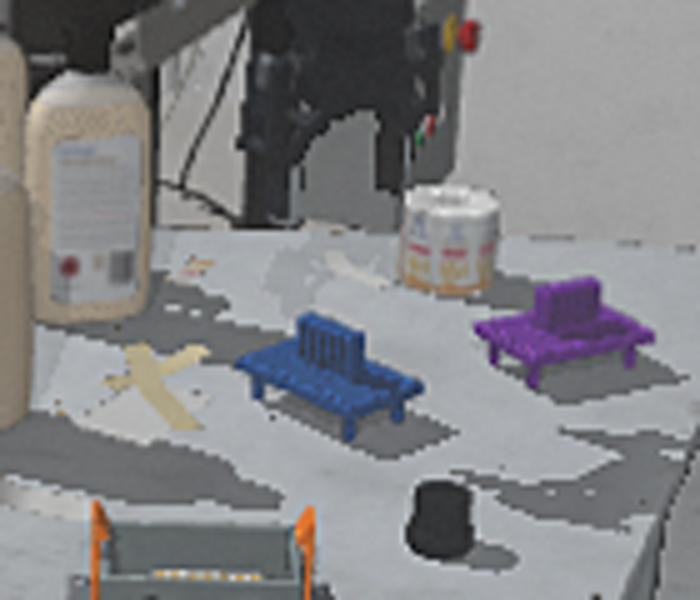

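Emit:
step_arm([
  {"x": 0,"y": -1.5,"z": -20,"wx": 0,"wy": 0,"wz": 0,"claw": 100},
  {"x": 0,"y": 0,"z": -20,"wx": 0,"wy": 0,"wz": 0,"claw": 100},
  {"x": 0,"y": 0,"z": -20,"wx": 0,"wy": 0,"wz": 0,"claw": 100},
  {"x": 0,"y": 0,"z": -14,"wx": 0,"wy": 0,"wz": 0,"claw": 100},
  {"x": 0,"y": 0,"z": -10,"wx": 0,"wy": 0,"wz": 0,"claw": 60},
  {"x": 0,"y": 0,"z": 0,"wx": 0,"wy": 0,"wz": 0,"claw": 60},
  {"x": 0,"y": 0,"z": 0,"wx": 0,"wy": 0,"wz": 0,"claw": 40},
  {"x": 0,"y": 0,"z": 0,"wx": 0,"wy": 0,"wz": 0,"claw": 40},
])

```text
clock: 2.92
tcp_pos: [0.5302, -0.1434, 0.0526]
orientation: [[0.432, 0.902, 0.002], [0.902, -0.432, -0.001], [0.0, 0.002, -1.0]]
contact_force: [0.6, -0.2, 0.7]
gripper_width: 0.453
```

```bash
python3 - <<'E'
from h import *
s=env.get_state();print(s['tcp_pos'],s['gripper_width'])
k=cam('side')
cv2.imwrite('pics/b2.png',cv2.resize(k['frame'][130:230,230:370,::-1],None,fx=5,fy=5,interpolation=cv2.INTER_CUBIC))
E
```

```text
[ 0.53021237 -0.14339061  0.05257769] 0.45277673514628725
```

View pics/b2.png

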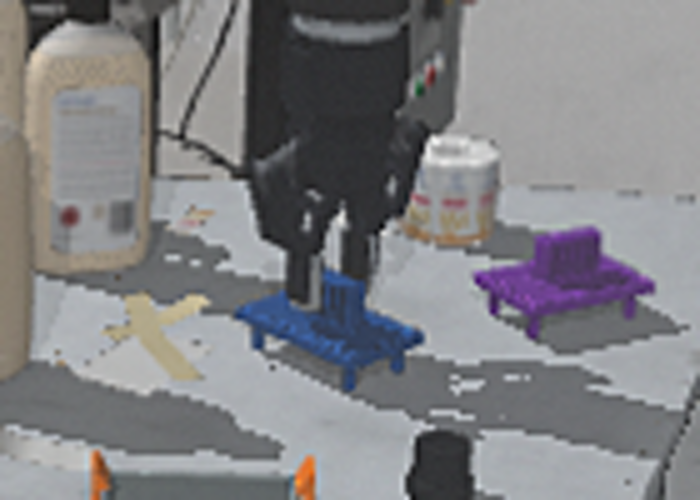

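Emit:
step_arm([
  {"x": 1,"y": 3,"z": -4,"wx": 0,"wy": 0,"wz": 0,"claw": 40},
  {"x": 0,"y": 0,"z": 0,"wx": 0,"wy": 0,"wz": 0,"claw": 0},
  {"x": 0,"y": 0,"z": 0,"wx": 0,"wy": 0,"wz": 0,"claw": 0},
  {"x": 0,"y": 0,"z": 0,"wx": 0,"wy": 0,"wz": 0,"claw": 0},
  {"x": 0,"y": 0,"z": 0,"wx": 0,"wy": 0,"wz": 0,"claw": 0},
  {"x": 0,"y": 0,"z": 0,"wx": 0,"wy": 0,"wz": 0,"claw": 0},
  {"x": 0,"y": 0,"z": 0,"wx": 0,"wy": 0,"wz": 0,"claw": 0},
])

```text
clock: 3.55
tcp_pos: [0.5307, -0.1396, 0.0476]
orientation: [[0.431, 0.902, 0.0], [0.902, -0.431, 0.0], [0.0, 0.0, -1.0]]
contact_force: [-0.8, 1.5, 3.4]
gripper_width: 0.149
```

```bash
python3 - <<'E'
from h import *
s=env.get_state();print(s['tcp_pos'],s['gripper_width'])
k=cam('side');c=cam('top')
cv2.imwrite('pics/c2.png',cv2.resize(k['frame'][130:230,230:370,::-1],None,fx=5,fy=5,interpolation=cv2.INTER_CUBIC))
cv2.imwrite('pics/c1.png',cv2.resize(c['frame'][190:270,250:350,::-1],None,fx=5,fy=5,interpolation=cv2.INTER_CUBIC))
E
```

```text
[ 0.53067386 -0.13963493  0.0475649 ] 0.14905804424653485
```

View pics/c2.png

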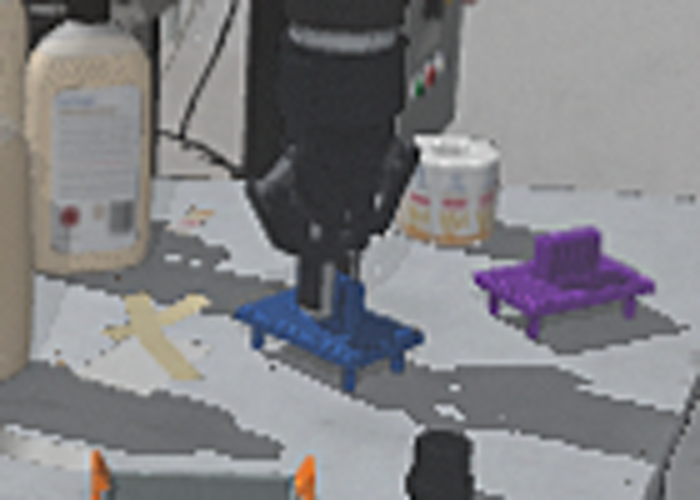

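View pics/c1.png

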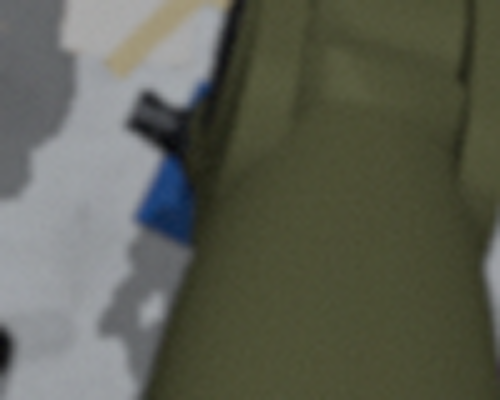

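Gripped: opening 0.149 ≈ 13 mm, with the finger near the middle of the rib. Now I lift and carry.

Emit:
step_arm([
  {"x": 0,"y": 0,"z": 5,"wx": 0,"wy": 0,"wz": 0,"claw": 0},
  {"x": 0,"y": 0,"z": 15,"wx": 0,"wy": 0,"wz": 0,"claw": 0},
  {"x": 0,"y": 0,"z": 25,"wx": 0,"wy": 0,"wz": 0,"claw": 0},
  {"x": 0,"y": 0,"z": 30,"wx": 0,"wy": 0,"wz": 0,"claw": 0},
  {"x": 0,"y": 0,"z": 20,"wx": 0,"wy": 0,"wz": 0,"claw": 0},
  {"x": 0,"y": 0,"z": 0,"wx": 0,"wy": 0,"wz": 0,"claw": 0},
])

```text
clock: 4.15
tcp_pos: [0.533, -0.1406, 0.1468]
orientation: [[0.431, 0.902, 0.006], [0.902, -0.431, -0.002], [0.001, 0.007, -1.0]]
contact_force: [0.7, 1.0, -0.8]
gripper_width: 0.148
```

Emit:
step_arm([
  {"x": -2.5,"y": 20,"z": 0,"wx": 0,"wy": 0,"wz": 0.08,"claw": 0},
  {"x": -2.5,"y": 30,"z": 0,"wx": 0,"wy": 0,"wz": 0.08,"claw": 0},
  {"x": -2.5,"y": 30,"z": 0,"wx": 0,"wy": 0,"wz": 0.08,"claw": 0},
  {"x": -2.5,"y": 30,"z": 0,"wx": 0,"wy": 0,"wz": 0.08,"claw": 0},
  {"x": -2.5,"y": 30,"z": 0,"wx": 0,"wy": 0,"wz": 0.08,"claw": 0},
  {"x": -2.5,"y": 30,"z": 0,"wx": 0,"wy": 0,"wz": 0.08,"claw": 0},
  {"x": -2.5,"y": 30,"z": 0,"wx": 0,"wy": 0,"wz": 0.08,"claw": 0},
  {"x": -2.5,"y": 30,"z": 0,"wx": 0,"wy": 0,"wz": 0.08,"claw": 0},
  {"x": -2.5,"y": 30,"z": 0,"wx": 0,"wy": 0,"wz": 0.08,"claw": 0},
  {"x": -0.5,"y": 10.5,"z": 0,"wx": 0,"wy": 0,"wz": 0.095,"claw": 0},
])

```text
clock: 4.98
tcp_pos: [0.5063, 0.1338, 0.1414]
orientation: [[-0.367, 0.93, -0.001], [0.93, 0.367, 0.001], [0.001, -0.001, -1.0]]
contact_force: [-1.4, 0.3, -0.8]
gripper_width: 0.151
```

Emit:
step_arm([
  {"x": 0,"y": 0,"z": 0,"wx": 0,"wy": 0,"wz": 0,"claw": 0},
  {"x": 0,"y": 0,"z": 0,"wx": 0,"wy": 0,"wz": 0,"claw": 0},
  {"x": 0,"y": 0,"z": 0,"wx": 0,"wy": 0,"wz": 0,"claw": 0},
  {"x": 0,"y": 0,"z": 0,"wx": 0,"wy": 0,"wz": 0,"claw": 0},
])

```text
clock: 5.32
tcp_pos: [0.5073, 0.1297, 0.1419]
orientation: [[-0.359, 0.934, -0.001], [0.934, 0.359, -0.001], [-0.0, -0.001, -1.0]]
contact_force: [-0.9, -0.1, -0.2]
gripper_width: 0.152
```

```bash
python3 - <<'E'
from h import *
s=env.get_state();print(s['tcp_pos'],s['gripper_width'],np.rad2deg(np.arctan2(s['orientation'][1][0],s['orientation'][0][0])),s['contact_force'],s['wrist_torque'])
k=cam('side');c=cam('top')
cv2.imwrite('pics/d2.png',cv2.resize(k['frame'][150:260,210:350,::-1],None,fx=5,fy=5,interpolation=cv2.INTER_CUBIC))
cv2.imwrite('pics/d1.png',cv2.resize(c['frame'][190:270,150:260,::-1],None,fx=6,fy=6,interpolation=cv2.INTER_CUBIC))
E
```

```text
[0.50725664 0.12971749 0.14192654] 0.15224760481583924 111.01112498760328 [-0.87001497 -0.0590115  -0.21047981] [-0.03741658 -0.03429237  0.01476412]
```

View pics/d2.png

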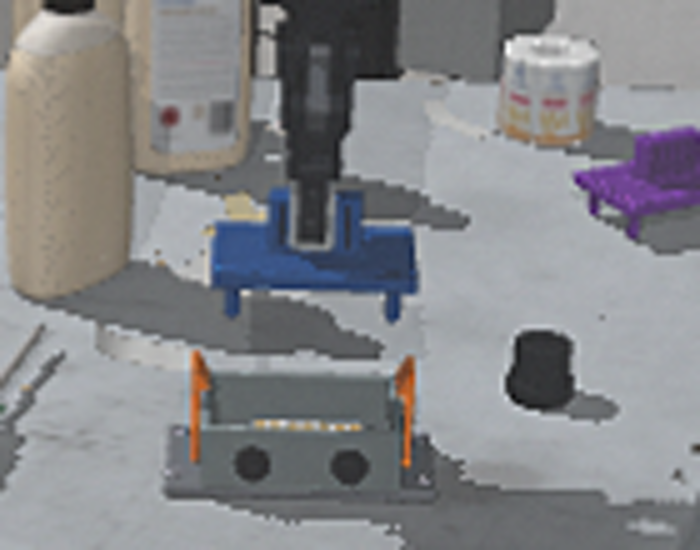

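View pics/d1.png

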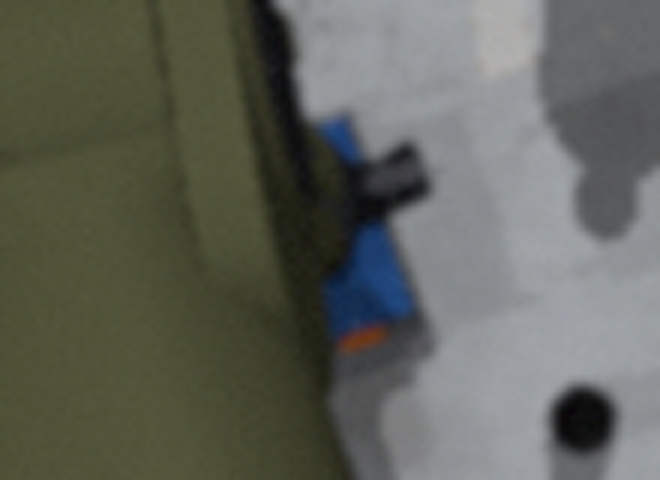

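```bash
cat > al.py <<'E'
from meas import *
import sys
def run(zplate, save=None, zlo=0):
    k=cam('side'); f=k['frame'];hsv=cv2.cvtColor(f,cv2.COLOR_RGB2HSV)
    th=np.deg2rad(21.0); a=np.array([np.cos(th),np.sin(th),0]);b=np.array([-a[1],a[0],0]);B=np.array([.5075,.1305,0])
    def vert(uv,yb):
        o,d,_=rays(k,uv); t=(yb-(o-B)@b)/(d@b); P=o+d*t[:,None]; return np.c_[(P-B)@a,P[:,2]]
    m=((hsv[...,0]>3)&(hsv[...,0]<20)&(hsv[...,1]>150)&(hsv[...,2]>90)).astype(np.uint8)
    m[:,:230]=0;m[:,310:]=0;m[:200]=0;m[260:]=0
    n,l,st,ce=cv2.connectedComponentsWithStats(m)
    hk=[]
    for i in range(1,n):
        if st[i,4]<20: continue
        v=np.argwhere(l==i)[:,::-1]; 
        X=vert(v,.010); print('hook px x',v.min(0),v.max(0),'xb outer/inner mm',X[:,0].min()*1e3,X[:,0].max()*1e3,'z',X[:,1].min(),X[:,1].max())
        # lower arm part per row mean
        w=X[(X[:,1]>.015)&(X[:,1]<.038)]; print('  arm mean x',w[:,0].mean()*1e3)
    m=((hsv[...,0]>100)&(hsv[...,0]<125)&(hsv[...,1]>110)).astype(np.uint8); m[:,:230]=0;m[:,312:]=0;m[:165]=0;m[240:]=0
    n,l,st,_=cv2.connectedComponentsWithStats(m); i=1+np.argmax(st[1:,4]); print(st[i])
    for r in range(st[i,1],st[i,1]+st[i,3]):
        c=np.where(l[r]==i)[0]; X=vert([[c.min(),r],[c.max(),r]],.032); Pz=plane(k,[[c.min(),r],[c.max(),r]],zplate)
        print(r,c.min(),c.max(),(X[:,0]*1e3).round(1),'mid',round(X[:,0].mean()*1e3,2),'z',X[0,1].round(4),'width',c.max()-c.min()+1,'yb@zplate',(((Pz-B)@b)*1e3).round(1))
if __name__=='__main__': run(float(sys.argv[1]))
E
python3 al.py 0.1144
```

```text
hook px x [248 220] [250 241] xb outer/inner mm 52.651322944103114 57.5377725345272 z 0.011278929045277386 0.07100473119409878
  arm mean x 55.978768977439664
hook px x [289 222] [292 242] xb outer/inner mm -52.5767941547043 -44.50676735024477 z 0.012173322109813922 0.06912975842239888
  arm mean x -51.1978735929651
[252 188  41  26 440]
188 264 267 [20.6 13.5] mid 17.04 z 0.1676 width 4 yb@zplate [-94.4 -95. ]
189 264 281 [ 20.5 -19.5] mid 0.5 z 0.165 width 18 yb@zplate [-87.6 -91.1]
190 264 281 [ 20.4 -19.6] mid 0.41 z 0.1625 width 18 yb@zplate [-80.9 -84.4]
191 264 281 [ 20.4 -19.7] mid 0.32 z 0.1599 width 18 yb@zplate [-74.2 -77.7]
192 264 281 [ 20.3 -19.8] mid 0.23 z 0.1574 width 18 yb@zplate [-67.7 -71.1]
193 264 281 [ 20.2 -19.9] mid 0.14 z 0.1548 width 18 yb@zplate [-61.1 -64.5]
194 264 281 [ 20.1 -20. ] mid 0.05 z 0.1522 width 18 yb@zplate [-54.7 -58. ]
195 254 281 [ 43.8 -20.1] mid 11.81 z 0.1488 width 28 yb@zplate [-46.3 -51.6]
196 253 291 [ 46.1 -43.9] mid 1.08 z 0.1462 width 39 yb@zplate [-39.8 -47.1]
197 253 291 [ 46.  -44.1] mid 0.99 z 0.1436 width 39 yb@zplate [-33.6 
[... 521 characters left out ...]
 yb@zplate [8.5 1.6]
205 253 292 [ 45.7 -47.5] mid -0.93 z 0.1226 width 40 yb@zplate [14.3  7.4]
206 253 292 [ 45.6 -47.6] mid -1.02 z 0.12 width 40 yb@zplate [20.1 13.2]
207 255 292 [ 40.8 -47.8] mid -3.51 z 0.1175 width 38 yb@zplate [25.4 19. ]
208 256 292 [ 38.3 -47.9] mid -4.8 z 0.1149 width 37 yb@zplate [30.9 24.7]
209 255 289 [ 40.7 -40.9] mid -0.1 z 0.1122 width 35 yb@zplate [36.6 30.8]
210 255 289 [ 40.6 -41. ] mid -0.19 z 0.1095 width 35 yb@zplate [42.2 36.4]
211 255 289 [ 40.6 -41.1] mid -0.29 z 0.1069 width 35 yb@zplate [47.6 41.9]
212 255 289 [ 40.5 -41.3] mid -0.38 z 0.1042 width 35 yb@zplate [53.1 47.4]
213 288 289 [-39.  -41.4] mid -40.19 z 0.1042 width 2 yb@zplate [53.  52.8]
```

```bash
cat > ty.py <<'E'
from meas import *
import sys
def run(zt):
    c=cam('top'); hsv=cv2.cvtColor(c['frame'],cv2.COLOR_RGB2HSV)
    th=np.deg2rad(21.0); a=np.array([np.cos(th),np.sin(th),0]);b=np.array([-a[1],a[0],0]);B=np.array([.5075,.1305,0])
    m=(hsv[...,0]>100)&(hsv[...,0]<125)&(hsv[...,1]>110); m[:,:190]=0;m[:,235:]=0;m[:195]=0;m[255:]=0
    E=[]
    for r in range(195,255):
        w=np.where(m[r])[0]
        if len(w)>2:
            P=plane(c,[[w.max()+.5,r]],zt)[0]-B; E.append((r,w.max(),P@a*1e3,P@b*1e3))
    E=np.array(E);print(E.round(1))
    m=(hsv[...,0]>3)&(hsv[...,0]<20)&(hsv[...,1]>120)&(hsv[...,2]>80); m[:,:185]=0;m[:,232:]=0;m[:200]=0;m[262:]=0
    v=np.argwhere(m)[:,::-1]; P=plane(c,v,.06)-B; print('hook',len(v),'x',(P@a*1e3).min(),(P@a*1e3).max(),'y',(P@b*1e3).min(),(P@b*1e3).max())
    return c
if __name__=='__main__': run(float(sys.argv[1]))
E
python3 ty.py 0.1224
python3 - <<'E'
import cv2,numpy as np
from h import *
# box from first top picture
c=env.read_camera('top'); f=cv2.imread('pics/top0.png')[:,:,::-1]; hsv=cv2.cvtColor(np.ascontiguousarray(f),cv2.COLOR_RGB2HSV)
th=np.deg2rad(21.0); a=np.array([np.cos(th),np.sin(th),0]);b=np.array([-a[1],a[0],0]);B=np.array([.5075,.1305,0])
for nm,m,z in(('hook',(hsv[...,0]>3)&(hsv[...,0]<20)&(hsv[...,1]>120)&(hsv[...,2]>80),.06),('pcb',(hsv[...,0]>45)&(hsv[...,0]<85)&(hsv[...,1]>90),.015)):
    m=m.copy();m[:,:185]=0;m[:,232:]=0;m[:200]=0;m[262:]=0
    n,l,st,ce=cv2.connectedComponentsWithStats(m.astype(np.uint8))
    for i in range(1,n):
        if st[i,4]<8: continue
        v=np.argwhere(l==i)[:,::-1];P=plane(c,v,z)-B; X=P@a*1e3;Y=P@b*1e3
        print(nm,st[i,4],'x',X.min().round(1),X.max().round(1),X.mean().round(2),'y',Y.min().round(1),Y.max().round(1),Y.mean().round(2))
E
```

```text
[[210.  207.   44.1 -34.7]
 [211.  207.   41.4 -33.7]
 [212.  207.   38.7 -32.7]
 [213.  208.   35.  -34.5]
 [214.  208.   32.3 -33.5]
 [215.  208.   29.5 -32.5]
 [216.  209.   25.8 -34.2]
 [226.  212.   -4.2 -32.6]
 [227.  213.   -7.8 -34.3]
 [228.  213.  -10.5 -33.3]
 [229.  214.  -14.2 -35. ]
 [230.  214.  -16.9 -34.1]
 [231.  214.  -19.6 -33.1]
 [232.  215.  -23.2 -34.8]
 [233.  215.  -25.9 -33.8]
 [234.  215.  -28.6 -32.9]
 [235.  216.  -32.3 -34.6]
 [236.  216.  -34.9 -33.6]
 [237.  216.  -37.6 -32.6]
 [238.  217.  -41.3 -34.3]
 [239.  217.  -43.9 -33.4]
 [240.  218.  -47.6 -35.1]
 [241.  218.  -50.2 -34.1]
 [242.  217.  -51.9 -30.5]
 [243.  212.  -49.6 -16.2]
 [244.  208.  -48.2  -4.6]]
hook 15 x -55.672049658346594 -49.00442649436841 y -10.486655382187204 8.401114382430963
hook 17 x 48.9 56.8 53.0 y -9.1 9.0 0.07
hook 31 x -56.7 -44.1 -50.69 y -11.5 11.2 -0.52
pcb 217 x -38.5 41.6 2.03 y -21.5 22.5 4.76
```

Emit:
step_arm([
  {"x": 1.6,"y": 2.2,"z": -10,"wx": 0,"wy": 0,"wz": 0,"claw": 0},
  {"x": 0,"y": 0,"z": -15,"wx": 0,"wy": 0,"wz": 0,"claw": 0},
  {"x": 0,"y": 0,"z": -13,"wx": 0,"wy": 0,"wz": 0,"claw": 0},
  {"x": 0,"y": 0,"z": -8,"wx": 0,"wy": 0,"wz": 0,"claw": 0},
  {"x": 0,"y": 0,"z": 0,"wx": 0,"wy": 0,"wz": 0,"claw": 0},
  {"x": 0,"y": 0,"z": 0,"wx": 0,"wy": 0,"wz": 0,"claw": 0},
  {"x": 0,"y": 0,"z": 0,"wx": 0,"wy": 0,"wz": 0,"claw": 0},
])

```text
clock: 6.15
tcp_pos: [0.5095, 0.1331, 0.0967]
orientation: [[-0.361, 0.933, 0.001], [0.933, 0.361, 0.0], [-0.0, 0.001, -1.0]]
contact_force: [-0.5, -0.4, -0.6]
gripper_width: 0.148
```

```bash
python3 - <<'E'
from h import *
for i in range(3):
    s=env.get_state();print(s['tcp_pos'],np.rad2deg(np.arctan2(s['orientation'][1][0],s['orientation'][0][0])),s['contact_force'])
    k=cam('side')
cv2.imwrite('pics/e2.png',cv2.resize(k['frame'][170:260,220:340,::-1],None,fx=6,fy=6,interpolation=cv2.INTER_CUBIC))
E
python3 ty.py 0.0755; python3 al.py 0.0677
```

```text
[0.50945748 0.13307716 0.09667909] 111.15211782724839 [-0.48380922 -0.36504301 -0.58587369]
[0.50966543 0.13310625 0.09694938] 111.1516953714583 [-0.96110821  0.85182397 -0.08312586]
[0.50972489 0.13314276 0.09705598] 111.15146629649111 [-0.05980454  0.01457329 -1.22703918]
[[212.  208.   44.2 -32.4]
 [213.  208.   41.4 -31.4]
 [214.  208.   38.5 -30.4]
 [215.  209.   34.7 -32.2]
 [216.  209.   31.8 -31.2]
 [227.  213.   -3.3 -31.3]
 [228.  213.   -6.1 -30.2]
 [229.  214.  -10.  -32. ]
 [230.  214.  -12.8 -31. ]
 [231.  215.  -16.6 -32.8]
 [232.  215.  -19.4 -31.8]
 [233.  215.  -22.2 -30.8]
 [234.  216.  -26.1 -32.5]
 [235.  216.  -28.8 -31.5]
 [236.  217.  -32.7 -33.3]
 [237.  217.  -35.5 -32.3]
 [238.  217.  -38.2 -31.3]
 [239.  218.  -42.1 -33.1]
 [240.  218.  -44.8 -32. ]
 [241.  218.  -47.6 -31. ]
 [242.  216.  -48.3 -24.5]
 [243.  211.  -45.9  -9.6]
 [244.  208.  -45.5  -0.3]]
hook 16 x -55.672049658346594 -48.64896507867576 y -10.486655382187204 8.401114382430963
hook px x [248 220] [251 241] xb outer/inner mm 50.19724096632957 57.5377725345272 z 0.011278929045277386 0.071004
[... 1421 characters left out ...]
th 41 yb@zplate [8.8 2. ]
222 251 290 [ 49.7 -45. ] mid 2.34 z 0.0769 width 40 yb@zplate [14.1  7.5]
223 251 290 [ 49.7 -45.2] mid 2.24 z 0.0741 width 40 yb@zplate [19.5 13. ]
224 252 290 [ 47.2 -45.3] mid 0.93 z 0.0715 width 39 yb@zplate [24.7 18.4]
225 254 290 [ 42.3 -45.5] mid -1.6 z 0.0689 width 37 yb@zplate [29.7 23.8]
226 253 287 [ 44.6 -38.3] mid 3.18 z 0.0661 width 35 yb@zplate [35.1 29.6]
227 253 287 [ 44.6 -38.4] mid 3.09 z 0.0633 width 35 yb@zplate [40.4 34.9]
228 253 287 [ 44.5 -38.5] mid 3.0 z 0.0606 width 35 yb@zplate [45.5 40.1]
229 254 287 [ 42.  -38.7] mid 1.68 z 0.0579 width 34 yb@zplate [50.5 45.3]
230 285 286 [-33.9 -36.4] mid -35.14 z 0.0578 width 2 yb@zplate [50.7 50.6]
```

View pics/e2.png

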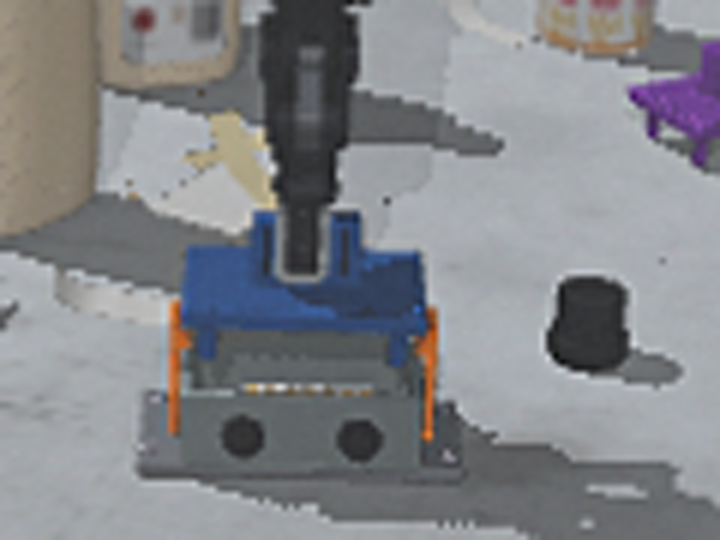

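Side and top views agree: the cover is within about 1 mm of the box axis, and the lugs are between the hooks, just above the rim. I make a small correction, then lower it gently.

Emit:
step_arm([
  {"x": -0.7,"y": -0.6,"z": -2,"wx": 0,"wy": 0,"wz": 0,"claw": 0},
  {"x": 0,"y": 0,"z": -3,"wx": 0,"wy": 0,"wz": 0,"claw": 0},
  {"x": 0,"y": 0,"z": -3,"wx": 0,"wy": 0,"wz": 0,"claw": 0},
  {"x": 0,"y": 0,"z": -3,"wx": 0,"wy": 0,"wz": 0,"claw": 0},
  {"x": 0,"y": 0,"z": -2,"wx": 0,"wy": 0,"wz": 0,"claw": 0},
  {"x": 0,"y": 0,"z": 0,"wx": 0,"wy": 0,"wz": 0,"claw": 0},
])

```text
clock: 6.9
tcp_pos: [0.509, 0.1326, 0.0832]
orientation: [[-0.361, 0.933, 0.001], [0.933, 0.361, 0.0], [-0.0, 0.001, -1.0]]
contact_force: [2.6, 0.7, -0.5]
gripper_width: 0.15
```

Emit:
step_arm([
  {"x": 0,"y": 0,"z": -2,"wx": 0,"wy": 0,"wz": 0,"claw": 0},
  {"x": 0,"y": 0,"z": 0,"wx": 0,"wy": 0,"wz": 0,"claw": 0},
])

```text
clock: 7.07
tcp_pos: [0.509, 0.1325, 0.0816]
orientation: [[-0.361, 0.933, 0.001], [0.933, 0.361, 0.0], [-0.0, 0.001, -1.0]]
contact_force: [2.0, 1.7, 2.7]
gripper_width: 0.152
```

```bash
python3 - <<'E'
from h import *
s=env.get_state();print(s['tcp_pos'],s['contact_force'],s['wrist_torque'],s['gripper_width'])
k=cam('side')
cv2.imwrite('pics/f2.png',cv2.resize(k['frame'][170:260,220:340,::-1],None,fx=6,fy=6,interpolation=cv2.INTER_CUBIC))
E
```

```text
[0.50898992 0.13252839 0.08157727] [1.9680685  1.65114576 2.71441206] [ 0.0879672  -0.41039143  0.06026706] 0.15192983762151113
```

View pics/f2.png

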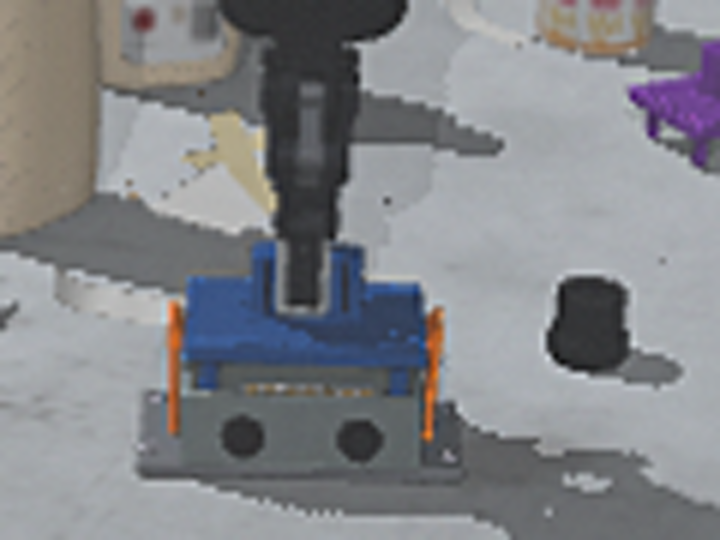

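The lugs are in the opening and the edges are meeting the ramps (about 3 N). I shift slightly towards +x and push down.

Emit:
step_arm([
  {"x": 0.7,"y": 0.3,"z": -2,"wx": 0,"wy": 0,"wz": 0,"claw": 0},
  {"x": 0,"y": 0,"z": -2,"wx": 0,"wy": 0,"wz": 0,"claw": 0},
  {"x": 0,"y": 0,"z": 0,"wx": 0,"wy": 0,"wz": 0,"claw": 0},
])

```text
clock: 7.37
tcp_pos: [0.5092, 0.1326, 0.0775]
orientation: [[-0.361, 0.933, 0.0], [0.933, 0.361, -0.0], [-0.0, 0.0, -1.0]]
contact_force: [3.2, 0.4, -0.7]
gripper_width: 0.153
```

Emit:
step_arm([
  {"x": 0,"y": 0,"z": -2,"wx": 0,"wy": 0,"wz": 0,"claw": 0},
  {"x": 0,"y": 0,"z": -2,"wx": 0,"wy": 0,"wz": 0,"claw": 0},
  {"x": 0,"y": 0,"z": 0,"wx": 0,"wy": 0,"wz": 0,"claw": 0},
])

```text
clock: 7.62
tcp_pos: [0.509, 0.1326, 0.0729]
orientation: [[-0.361, 0.933, -0.0], [0.933, 0.361, -0.0], [-0.0, -0.0, -1.0]]
contact_force: [2.8, 0.6, 0.1]
gripper_width: 0.152
```

Emit:
step_arm([
  {"x": 0,"y": 0,"z": -2,"wx": 0,"wy": 0,"wz": 0,"claw": 0},
  {"x": 0,"y": 0,"z": -2,"wx": 0,"wy": 0,"wz": 0,"claw": 0},
  {"x": 0,"y": 0,"z": 0,"wx": 0,"wy": 0,"wz": 0,"claw": 0},
])

```text
clock: 7.87
tcp_pos: [0.5079, 0.1324, 0.0683]
orientation: [[-0.361, 0.933, -0.002], [0.933, 0.361, -0.001], [0.0, -0.002, -1.0]]
contact_force: [0.7, 0.6, -1.7]
gripper_width: 0.151
```

```bash
python3 - <<'E'
from h import *
s=env.get_state();print(s['tcp_pos'],s['contact_force'],s['wrist_torque'],s['gripper_width'])
k=cam('side')
cv2.imwrite('pics/g2.png',cv2.resize(k['frame'][170:260,220:340,::-1],None,fx=6,fy=6,interpolation=cv2.INTER_CUBIC))
E
```

```text
[0.50794167 0.13236127 0.06826571] [ 0.67321122  0.61498797 -1.68340117] [ 0.04056801 -0.29802172  0.02856206] 0.1514401495539593
```

View pics/g2.png

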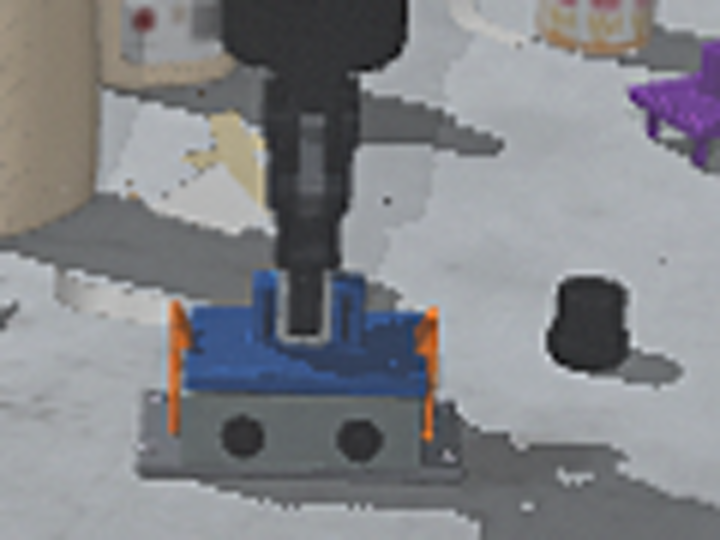

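The catches appear over the plate ends. I press a little further to confirm contact with the rim.

Emit:
step_arm([
  {"x": 0,"y": 0,"z": -1.5,"wx": 0,"wy": 0,"wz": 0,"claw": 0},
  {"x": 0,"y": 0,"z": -1.5,"wx": 0,"wy": 0,"wz": 0,"claw": 0},
  {"x": 0,"y": 0,"z": 0,"wx": 0,"wy": 0,"wz": 0,"claw": 0},
])

```text
clock: 8.17
tcp_pos: [0.5083, 0.1325, 0.0677]
orientation: [[-0.361, 0.933, -0.001], [0.933, 0.361, -0.0], [0.0, -0.001, -1.0]]
contact_force: [-7.3, -0.9, 19.4]
gripper_width: 0.151
```

It hits a hard stop at z = 67.7 mm with 19 N, where home was expected at 67.6. I unload, let go and retreat straight up.

Emit:
step_arm([
  {"x": 0,"y": 0,"z": 2.5,"wx": 0,"wy": 0,"wz": 0,"claw": 0},
  {"x": 0,"y": 0,"z": 0,"wx": 0,"wy": 0,"wz": 0,"claw": 60},
  {"x": 0,"y": 0,"z": 0,"wx": 0,"wy": 0,"wz": 0,"claw": 60},
  {"x": 0,"y": 0,"z": 0,"wx": 0,"wy": 0,"wz": 0,"claw": 60},
  {"x": 0,"y": 0,"z": 0,"wx": 0,"wy": 0,"wz": 0,"claw": 60},
  {"x": 0,"y": 0,"z": 10,"wx": 0,"wy": 0,"wz": 0,"claw": 60},
  {"x": 0,"y": 0,"z": 25,"wx": 0,"wy": 0,"wz": 0,"claw": 60},
  {"x": 0,"y": 0,"z": 35,"wx": 0,"wy": 0,"wz": 0,"claw": 60},
  {"x": 0,"y": 0,"z": 40,"wx": 0,"wy": 0,"wz": 0,"claw": 60},
  {"x": 0,"y": 0,"z": 30,"wx": 0,"wy": 0,"wz": 0,"claw": 60},
])

```text
clock: 9.0
tcp_pos: [0.5094, 0.1328, 0.2122]
orientation: [[-0.361, 0.933, 0.002], [0.933, 0.361, 0.0], [-0.0, 0.002, -1.0]]
contact_force: [1.5, 1.0, 1.3]
gripper_width: 0.6
```

Emit:
step_arm([
  {"x": -10,"y": -40,"z": 5,"wx": 0,"wy": 0,"wz": 0,"claw": 60},
  {"x": -10,"y": -40,"z": 5,"wx": 0,"wy": 0,"wz": 0,"claw": 60},
  {"x": -10,"y": -40,"z": 5,"wx": 0,"wy": 0,"wz": 0,"claw": 60},
  {"x": -10,"y": -40,"z": 5,"wx": 0,"wy": 0,"wz": 0,"claw": 60},
  {"x": -10,"y": -40,"z": 5,"wx": 0,"wy": 0,"wz": 0,"claw": 60},
  {"x": -10,"y": -40,"z": 5,"wx": 0,"wy": 0,"wz": 0,"claw": 60},
  {"x": -10,"y": -40,"z": 5,"wx": 0,"wy": 0,"wz": 0,"claw": 60},
  {"x": 0,"y": 0,"z": 0,"wx": 0,"wy": 0,"wz": 0,"claw": 60},
  {"x": 0,"y": 0,"z": 0,"wx": 0,"wy": 0,"wz": 0,"claw": 60},
])

```text
clock: 9.75
tcp_pos: [0.4387, -0.1493, 0.2447]
orientation: [[-0.356, 0.934, 0.001], [0.934, 0.356, -0.0], [-0.001, 0.001, -1.0]]
contact_force: [0.2, 0.4, -0.3]
gripper_width: 0.601
```

```bash
python3 - <<'E'
from meas import *
s=env.get_state();print(s['clock'],s['tcp_pos'],s['contact_force'],s['gripper_width'])
k=cam('side');c=cam('top','h0')
cv2.imwrite('pics/h2.png',cv2.resize(k['frame'][180:250,230:320,::-1],None,fx=8,fy=8,interpolation=cv2.INTER_CUBIC))
cv2.imwrite('pics/h1.png',cv2.resize(c['frame'][190:270,150:260,::-1],None,fx=6,fy=6,interpolation=cv2.INTER_CUBIC))
th=np.deg2rad(21.0); a=np.array([np.cos(th),np.sin(th),0]);b=np.array([-a[1],a[0],0]);B=np.array([.5075,.1305,0])
hsv=cv2.cvtColor(c['frame'],cv2.COLOR_RGB2HSV)
m=(hsv[...,0]>100)&(hsv[...,0]<125)&(hsv[...,1]>110); m[:,:180]=0;m[:,235:]=0;m[:195]=0;m[255:]=0
v=np.argwhere(m)[:,::-1]; P=pts(c,v)-B; Q=P[(P[:,2]>.03)&(P[:,2]<.06)]
x,y=Q@a,Q@b
if len(Q):
    print(len(Q),'plate z',np.median(Q[:,2]),'x',x.min(),x.max(),'y',y.min(),y.max())
    A=np.c_[x,y,np.ones(len(x))];sel=abs(y)>.015; print('tilt',np.linalg.lstsq(A[sel],Q[sel,2],rcond=None)[0])
E
python3 al.py .04 | grep -A1 hook
```

```text
9.75 [ 0.43865418 -0.1492948   0.24470817] [ 0.19076622  0.40385783 -0.29904106] 0.6007205218479352
539 plate z 0.04808700453550707 x -0.04995464226522609 0.049141356314131135 y -0.030893492428470934 0.03513309621556175
tilt [-0.00228607 -0.01368205  0.04783967]
hook px x [248 220] [251 241] xb outer/inner mm 50.15178540835836 57.42348237526851 z 0.011278929045277386 0.07100473119409878
  arm mean x 55.872850806105674
hook px x [289 222] [292 234] xb outer/inner mm -52.5767941547043 -44.36608244405062 z 0.03526400783156436 0.06912975842239888
  arm mean x -50.67027297724362
```

View pics/h2.png

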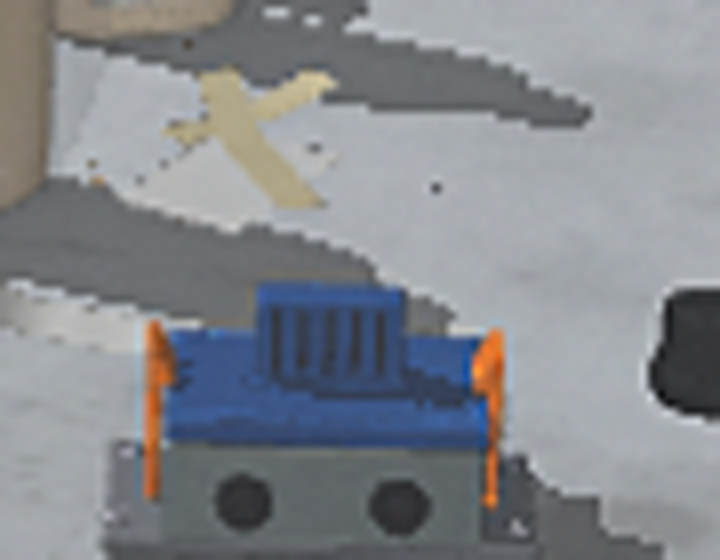

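View pics/h1.png

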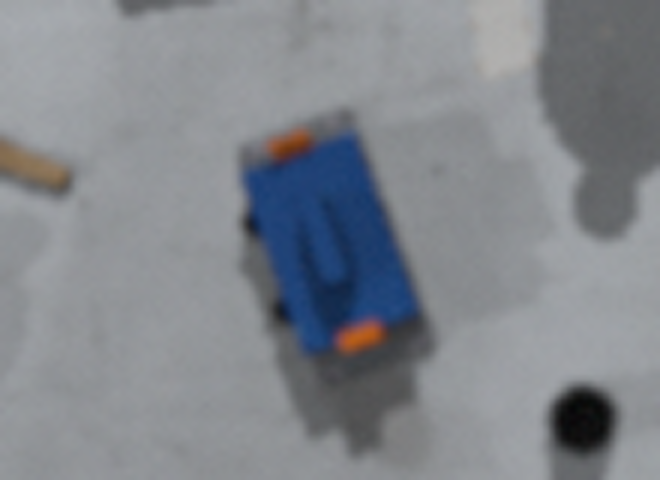

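The cover is home: plate top at 48.1 mm, level, both hooks upright over its ends, gripper clear. I hand in.

```bash
python3 -c "
from rig import env
print(env.finish_job())"
```

```text
the job is handed in; nothing more can be done
None
```

The blue cover is back on the junction box, snapped under both orange hooks and let go. I handed the job in at about 10 s; the hand-in reports no verdict.

I gripped the cover by its rib and carried it over. I aligned it using both cameras, then pushed it straight down until it stopped hard (19 N at TCP z = 67.7 mm, against 67.6 expected for home). Then I let go and moved the arm well clear.

**Last checks:**
- **Height and level:** the plate top measured 48.1 mm (48 is home). The fitted tilt was about 0.014 rad; the limit is 0.04.
- **Position:** the plate was centred within about 2 mm of my estimate of the box's axis.
- **Hooks:** both stood upright as before, with their catches over the plate ends in both views.
- **Gripper:** open at 60 % and touching nothing (force under 1 N).
- **Other things on the table:** nothing I touched or passed close to. I saw no change in the pictures, but did not measure each item again.

**What disagreed:**
- The two cameras differed by about 1–2 mm on where the box lies along its long side, and by about 7 mm in world y. I therefore aligned the cover to the box within the same view.
- I never saw the 10–16 N snap force, because I only read the force between small steps. That the hooks clicked in rests on the pictures and the hard stop.

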